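# Scrap the worn brake pad and hold the parts case open

## Task

Put the worn brake pad from the bench into the orange scrap box and let go of it there. Then get the grey parts case open so that a colleague can take out the new pads: first tug its lid up by the yellow grip, with the red release still untouched, to learn whether the hidden catch holds it, and if it is caught push the red release all the way to the green mark and lift again. Finish holding the lid up by the robot's fingers, raised at least 45 degrees and still (it falls shut if let go); leave everything else on the bench where it is.

Things in the scene. Friction and masses are not known exactly. Their poses are not given: they have to be found in the camera images.
- worn_pad: the worn brake pad, loose, about 0.28 kg, lying flat: dark steel back plate 96 x 44 x 6 mm (x, y, z) with a brown friction lining 78 x 42 x 10 mm on top, 16 mm high in all. Origin: centre of its underside; its x axis runs along the 96 mm length, z up. It may start at any of three places on the bench, in place of the tape roll or socket.
- scrap_box: open orange plastic box fixed to the bench, 200 x 160 x 80 mm (x, y, z), walls and floor 5 mm. Origin: centre of its underside.
- case: grey perforated steel parts case, bolted to the bench: 220 x 240 x 120 mm (x, y, z). Origin: centre of its underside; x from its front to its back (hinge side), y to its left, z up. The front 55 mm of its top is a fixed strip, 128 mm above the bench, carrying the red release; behind it lies the lid, top also at 128 mm. A hidden hook inside may or may not hold the lid; nothing outside shows which.
- lid: hinged lid of the case, 163 x 238 x 8 mm. Origin on the hinge line, along the case's y, 110 mm behind and 120 mm above the case's origin. Shut, its axes match the case's. It opens about its own +y (front edge up and back) to 1.3 rad; it falls shut if let go. It weighs 3 to 5 N at the grip; a hard pinch adds drag. If caught it rises about 5 mm at the grip, then stops hard; if not, it keeps coming.
- lid_grip (a point): middle of the yellow upright grip on the lid: a block 44 mm long (case x), 16 mm thick (case y), 42 mm tall, standing on the lid's top near its front edge; this point is 22 mm above the lid's top, 140 mm in front of the hinge line and 30 mm above it. Pinched across its 16 mm from above, it can turn between the fingers as the lid swings.
- release (a joint): position of the red release slide, m: 0 at home, 0.025 fully across at its stop, towards the case's +y (towards the green mark). It drags with about 3 N and stays where it is put. From about 0.018 on it has thrown the hidden hook off the lid, and the hook stays off.
- release_top (a point): centre of the top of the red release knob: 18 mm (case x) by 16 mm (case y), 24 mm tall above the fixed strip, on a 30 x 24 x 4 mm foot. At home it stands 85 mm in front of the case's origin and 12 mm to the right; the lid's grip stands 55 mm behind it.
- tape_roll: blue roll of tape, 58 mm across, 24 mm high, loose; leave it alone. Origin: centre of its underside.
- socket: steel socket standing upright, 32 mm across, 40 mm high, loose; leave it alone. Origin: centre of its underside.
- driver: yellow screwdriver lying near the robot's right; leave it alone. Origin: centre of its underside.
- spanner: steel spanner lying towards the back; leave it alone. Origin: centre of its underside.
- spray: spray can, 60 mm across, 170 mm high, standing to the right of the case; leave it alone. Origin: centre of its underside.
- mug: white mug, 76 mm across, 85 mm high, behind the scrap box; leave it alone. Origin: centre of its underside.
There are look-alikes about, which are no part of the job. Of the things that look like the worn_pad, take the one that is farthest from the robot's base at the start.

How it is judged:
By the outcome, as a careful person would: the job done as asked, in the order asked, and still so for the second after the job is handed in, while the arm keeps its last pose, push and grip.
It also fails if it takes over 70 s, if anything falls off the work surface, if the arm or the gripper's body presses on something with over 40 N, if the wrist force passes 120 N, or if a joint passes its speed limit or range.

## Robot

A 6-joint arm with a two-finger parallel gripper is mounted at the origin on the work surface. World frame = base frame: x ahead of the robot, y to its left, z up, the work surface at z = 0. Lengths are in m, angles in rad, forces in N, time in s.
With the tool pointing down it reaches from about 0.325 to 1 m from the base axis. Payload 5.1 kg.
Tool frame: the origin (TCP) lies at the very end of the fingers, on their centre line; the grasp point (between the pads) lies 19 mm behind it; z points along the fingers, y is the line along which they close (so a half turn about z gives the same grasp; the last joint's range is limited). The gripper opens to 85 mm and grips with 20 to 120 N. Pads are 22 mm wide; open, the fingers measure 114 mm over their backs; the gripper's body (76 mm by 85 mm) begins 54 mm behind the grasp point. The pads swing forward as they close: fully open they stand 13 mm farther back than shut.
Start: joints at [-1.39, 0.124, 1.65, -0, 1.367, -0.083], TCP at [0.169, -0.628, 0.231] pointing down, gripper open.
Joint ranges: [-2.61, 2.61], [-1.02, 2.33], [0.03, 2.71], [-1.35, 4.49], [0.32, 2.68], [-2.91, 2.91]. Speed limits (rad/s): [2.57, 2.57, 3.14, 3.14, 3.14, 3.14].

## Interface

Orientations are given as a unit quaternion [w, x, y, z].
In Python, from rig import * gives the robot as it stands. The module is installed in compiled form; this text tells all that it offers.
- The arm moves only by the tool jog_arm, never from a script. Its argument "plan" is one flat list of numbers, 4 for each row, row after row: the shift along the world's x, y, z in cm, then the turn about the world's z in degrees. A call has 1 to 5 rows; each row shifts and turns the commanded pose from where the row before left it; what a row does not reach is not made up. A row lasts 1/10 s, in which the tool goes at most 50 mm and 8.59 degrees, less where a joint would pass 70% of its speed; a pose out of reach is approached as far as the arm can. A call is refused whole if a number of a shift passes 5 or a number of a turn 8.59, either way. A call with a gripper value outside its range is refused whole. "hand" is the closure in counts, from 0 (fully open) to 255 (shut), set as the call begins (left out, the last holds). The fingers move at their own pace and stop on an object; "newtons" is the grip in N (left out, the last holds). Time passes only in rows, so rows that do not move let the fingers close. It gives the time, the measured TCP pose, the force, the opening and the grip force at its end, in the units of the state.
- state(): the state, without advancing time (a new reading comes with each control period).
- get_image(name): name is "scene" or "top" or "wrist"; returns a dict with "color" (480x640x3 uint8, red, green, blue), "z_map" (480x640 float32, m along the optical axis (not along the pixel's ray), 0 where there is no reading), "mtx" (3x3 intrinsics, pixels), "rvec" (rotation vector, rad) and "tvec" (3), from world to camera coordinates, as OpenCV has them; the wrist camera has in their place "tool_from_camera" (4x4, takes a point from camera to tool coordinates, whose origin is the TCP and whose axes are the flange's). Camera axes: x right, y down, z forward; pixel columns grow to the right and rows downward; lengths in m; the calibration is good to about 2 mm. A picture is of the moment at which its call begins: read the wrist's pose just before it.
- close_job(): hands the job in; it is judged then, once.
Trained networks look in a picture, given as the dict that the camera call returned (one of the last four; its "shot" number tells which), for a name from the list of things; names that differ only in an ending like _2 or _b are one class to them, and where a whole thing is asked for, a point or a joint stands for the part that bears it (a point fixed in the world has none). Each returns a list of dicts, best first, with "p" (0 to 1); they miss things now and then, are a little off and sometimes report something else, mostly with a low value. They report only what shows in the picture. A call takes as long as a camera call. They do not tell look-alikes from the thing itself.
- spot_in(picture, query): "xyz" ([x, y, z] in m, in the coordinates of the camera as it stood for that picture, good to about 4 mm: the middle of the surface that is visible of it).
- outline_of(picture, query): "region" (480x640 bool, what is visible of it).
The state is a dict: "time_s": time; "q": joint angles; "joint_vel": joint speeds; "joint_efforts": joint torques, N m; "position": TCP position; "ee_rot": TCP orientation; "wrist_force": force on the tool from outside, world axes, zero at the start; "ft_torque": the same for the moment, N m; "opening": finger opening in m; "grasp_force": force on a finger pad.
Only numpy, scipy, OpenCV 4.12 (cv2) and the standard library are available. Lean on these libraries where they do the work, as an engineer would, in place of code of your own. Each camera call takes 0.05 s, during which the arm holds its last target. There are 200 camera calls.

## Working session

There is one attempt and no reset: what is moved stays moved. The work goes in short steps, Python scripts to look and compute and a tool call to move; the robot and the scene stay as the last step left them, time stands still between calls to the robot, and variables do not carry over. Pictures are saved under pics/ and viewed, at most 10 in all, crops included, and the job is handed in when it is done.

Besides the shell and the picture viewer there is one more tool, called after "Call:" in YAML: its name, and indented under it one key for each argument. jog_arm: Moves the arm, as the interface text tells. Its arguments: {"type":"object","properties":{"plan":{"type":"array","items":{"type":"number"}},"hand":{"type":"number"},"newtons":{"type":"number"}},"required":["plan"]}

```bash
mkdir -p pics; cat > h.py <<'E'
from rig import *
import numpy as np, cv2
def w2c(p):
    R=cv2.Rodrigues(np.array(p['rvec'],float))[0]; return R,np.array(p['tvec'],float).reshape(3)
def toworld(p,x):
    R,t=w2c(p); return (np.atleast_2d(x)-t)@R
def cloud(p,mask):
    v,u=np.nonzero(mask&(p['z_map']>0)); z=p['z_map'][v,u]; K=np.array(p['mtx'])
    c=np.c_[(u-K[0,2])/K[0,0]*z,(v-K[1,2])/K[1,1]*z,z]
    return toworld(p,c)
E
python3 - <<'E'
from h import *
s=state(); print(s['time_s'],s['position'],s['ee_rot'],s['opening'])
np.set_printoptions(precision=3,suppress=True)
out=[]
for n in ['top','scene']:
    p=get_image(n); cv2.imwrite(f'pics/{n}0.png',p['color'][:,:,::-1])
    for q in ['worn_pad','scrap_box','case','lid_grip','release_top','tape_roll','socket','driver','spanner','spray','mug']:
        for d in outline_of(p,q)[:4]:
            if d['p']<.3: continue
            c=cloud(p,d['region'])
            if len(c)<5: continue
            m=np.median(c,0); top=c[c[:,2]>c[:,2].max()-.012]
            r=cv2.minAreaRect((top[:,:2]*1000).astype(np.float32))
            v,u=np.nonzero(d['region'])
            print(n,q,round(d['p'],2),m,'px',int(u.mean()),int(v.mean()),'zmax',round(np.percentile(c[:,2],98),3),'rect',np.round(r[0]),np.round(r[1]),round(r[2]))
print(state()['time_s'])
E
```

```text
0.0 [ 0.16934462 -0.62691472  0.2300561 ] [-1.04958483e-03  9.91310650e-01  1.31537403e-01 -6.52577851e-05] 0.08554263942015529
top worn_pad 0.93 [ 0.546 -0.021  0.014] px 311 281 zmax 0.02 rect [547. -21.] [43. 85.] 58
top worn_pad 0.87 [0.372 0.199 0.014] px 215 370 zmax 0.02 rect [373. 199.] [42. 90.] 26
top worn_pad 0.81 [0.668 0.082 0.014] px 260 232 zmax 0.02 rect [670.  83.] [43. 78.] 5
top worn_pad 0.68 [ 0.354 -0.021  0.014] px 319 370 zmax 0.02 rect [357. -21.] [42. 87.] 89
top scrap_box 0.56 [0.514 0.41  0.006] px 116 313 zmax 0.081 rect [511. 397.] [164. 201.] 90
top case 0.77 [ 0.556 -0.233  0.127] px 414 257 zmax 0.149 rect [ 538. -235.] [16. 43.] 83
top lid_grip 0.6 [ 0.594 -0.239  0.128] px 415 239 zmax 0.161 rect [ 538. -235.] [16. 43.] 83
top release_top 0.71 [ 0.479 -0.239  0.137] px 423 293 zmax 0.155 rect [ 481. -240.] [14. 16.] 83
top tape_roll 0.71 [0.554 0.175 0.022] px 221 285 zmax 0.028 rect [557. 176.] [56. 54.] 85
top tape_roll 0.5 [0.513 0.41  0.006] px 116 313 zmax 0.081 rect [511. 397.] [164. 201.] 90
top socket 0.75 [0.437 0.08  0.038] px 268 334 zmax 
[... 1280 characters left out ...]
54] px 513 314 zmax 0.086 rect [715. 340.] [79. 75.] 0
scene tape_roll 0.66 [0.569 0.178 0.019] px 424 264 zmax 0.027 rect [562. 178.] [58. 55.] 4
scene tape_roll 0.59 [0.806 0.168 0.007] px 416 357 zmax 0.01 rect [798. 159.] [181.  45.] 67
scene socket 0.57 [0.448 0.082 0.028] px 382 223 zmax 0.043 rect [441.  82.] [31. 31.] 37
scene driver 0.56 [ 0.358 -0.435  0.021] px 178 189 zmax 0.028 rect [ 498. -350.] [16.  1.] 2
scene spanner 0.64 [0.806 0.165 0.007] px 416 357 zmax 0.01 rect [800. 161.] [178.  42.] 67
scene spray 0.98 [ 0.679 -0.43   0.11 ] px 122 247 zmax 0.171 rect [ 660. -441.] [52. 54.] 47
scene mug 0.68 [0.734 0.339 0.054] px 513 314 zmax 0.086 rect [715. 340.] [79. 75.] 0
1.2
```

View pics/top0.png

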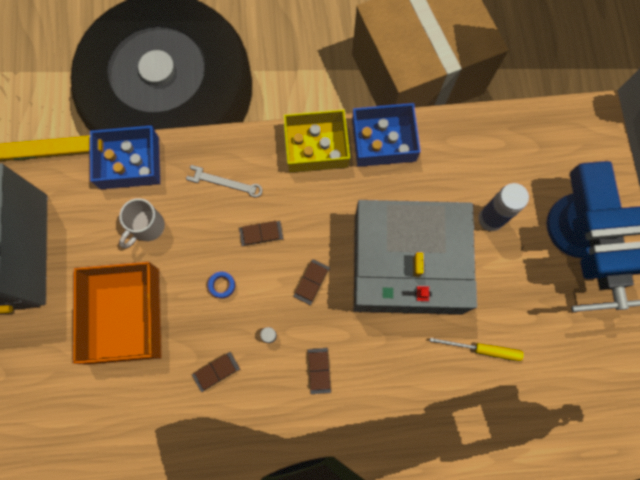

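View pics/scene0.png

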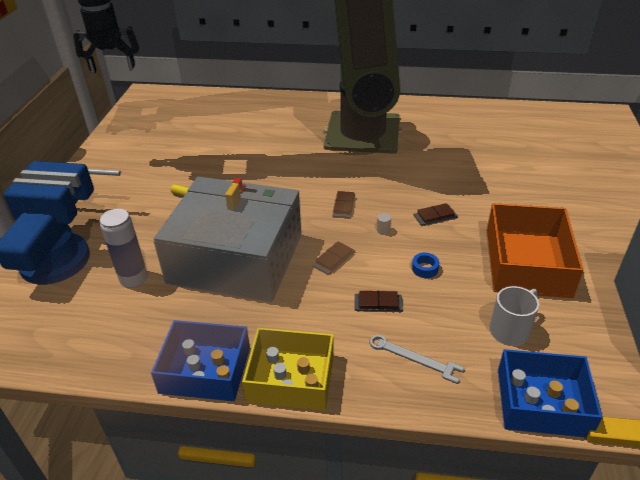

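The farthest pad is at px (260,232) in the top view, about (0.67, 0.083), in front of the spanner. The box is around px (116,313) and the case has its grip at (419,264) and its release at (423,293). I'm moving above the pad now.

Call:
jog_arm:
  plan: [2.5,3.55,0,4,2.5,3.55,0,4,2.5,3.55,0,4,2.5,3.55,0,4,2.5,3.55,0,4]
  hand: 0

```text
time_s: 1.7
position: [0.2951, -0.4486, 0.2314]
ee_rot: [0.0, 0.953, 0.303, 0.0]
wrist_force: [0.3, -0.3, 0.5]
opening: 0.0851
grasp_force: 0.0
```

Call:
jog_arm:
  plan: [2.5,3.55,0,4,2.5,3.55,0,4,2.5,3.55,0,4,2.5,3.55,0,4,2.5,3.55,0,4]

```text
time_s: 2.2
position: [0.4202, -0.271, 0.2317]
ee_rot: [0.0, 0.886, 0.464, 0.0]
wrist_force: [1.6, -0.1, -0.3]
opening: 0.0852
grasp_force: 0.0
```

Call:
jog_arm:
  plan: [2.5,3.55,0,4,2.5,3.55,0,4,2.5,3.55,0,4,2.5,3.55,0,4,2.5,3.55,0,4]

```text
time_s: 2.7
position: [0.5453, -0.0933, 0.2316]
ee_rot: [0.0, 0.792, 0.611, 0.0]
wrist_force: [0.5, -0.0, 0.1]
opening: 0.085
grasp_force: 0.0
```

Call:
jog_arm:
  plan: [2.5,3.55,0,4,2.5,3.55,0,4,2.5,3.55,0,4,2.5,3.55,0,4,2.5,3.55,0,4]

```text
time_s: 3.2
position: [0.6703, 0.0842, 0.2314]
ee_rot: [0.0, 0.674, 0.739, 0.0]
wrist_force: [0.6, -1.2, 0.5]
opening: 0.0852
grasp_force: 0.0
```

Call:
jog_arm:
  plan: [0,0,-2,0,0,0,0,0,0,0,0,0]

```text
time_s: 3.5
position: [0.6689, 0.0823, 0.2106]
ee_rot: [-0.001, 0.675, 0.738, -0.001]
wrist_force: [0.8, 0.0, -0.6]
opening: 0.0857
grasp_force: 0.0
```

```bash
cat >> h.py <<'E'
from scipy.spatial.transform import Rotation as Ro
def wristcam():
    s=state(); p=get_image('wrist'); w,x,y,z=s['ee_rot']
    T=np.eye(4); T[:3,:3]=Ro.from_quat([x,y,z,w]).as_matrix(); T[:3,3]=s['position']
    M=np.linalg.inv(T@np.array(p['tool_from_camera']))
    p['rvec']=cv2.Rodrigues(M[:3,:3])[0]; p['tvec']=M[:3,3]; return s,p
def yaw(s):
    w,x,y,z=s['ee_rot']; R=Ro.from_quat([x,y,z,w]).as_matrix(); return np.degrees(np.arctan2(R[1,0],R[0,0]))
np.set_printoptions(precision=4,suppress=True)
E
python3 - <<'E'
from h import *
s,p=wristcam(); cv2.imwrite('pics/w1.png',p['color'][:,:,::-1])
print(s['position'],yaw(s),s['q'],s['wrist_force'])
for d in outline_of(p,'worn_pad')[:3]:
    c=cloud(p,d['region']); r=cv2.minAreaRect((c[:,:2]*1000).astype(np.float32)); v,u=np.nonzero(d['region'])
    print(d['p'],np.median(c,0),r,u.mean(),v.mean())
E
```

```text
[0.6689 0.0823 0.2106] 95.10076031281903 [ 0.0428  0.1893  1.6121 -0.0002  1.3421 -0.0462] [ 0.8347  0.0165 -0.561 ]
0.95 [0.3897 0.1848 0.014 ] ((375.5111389160156, 196.54443359375), (44.94184494018555, 80.13265991210938), 23.99631118774414) 17.722736285525446 71.68142762723066
0.9 [ 0.3734 -0.0152  0.0164] ((362.4808654785156, -22.327831268310547), (52.64051055908203, 76.21253967285156), 88.95025634765625) 32.99614576033637 282.47056762438683
0.69 [ 0.545  -0.0132  0.0165] ((570.208984375, 24.65247344970703), (164.56076049804688, 96.25630187988281), 61.657684326171875) 199.5135453474676 294.08303886925796
```

View pics/w1.png

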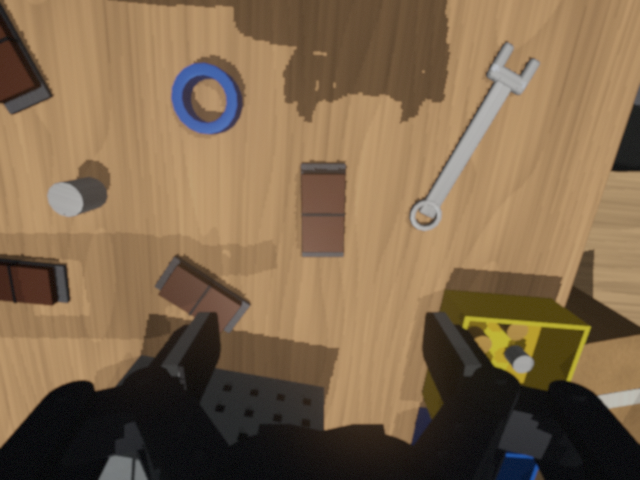

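The wrist view shows the target pad at about px (323,210), upright in the image and so aligned with the fingers. I'll refine its centre from depth.

```bash
python3 - <<'E'
from h import *
s,p=wristcam(); m=np.zeros((480,640),bool); m[140:280,280:370]=1
c=cloud(p,m); 
for lo,hi in [(.003,.03),(.011,.03)]:
    k=c[(c[:,2]>lo)&(c[:,2]<hi)]; print(len(k),np.median(k[:,2]),cv2.minAreaRect((k[:,:2]*1000).astype(np.float32)))
print(np.percentile(c[:,2],[2,10,90,98]))
E
```

```text
4094 0.016867884404913058 ((671.8035888671875, 80.80278778076172), (91.90424346923828, 139.7279052734375), 4.946415901184082)
3310 0.017081055537051835 ((668.7078857421875, 85.55294799804688), (41.934627532958984, 77.53731536865234), 4.473864555358887)
[-0.0003  0.0003  0.0173  0.0182]
```

Call:
jog_arm:
  plan: [0,0.3,-4.5,0,0,0,-4.5,0,0,0,-4.5,0,0,0,-3.5,0,0,0,-2,0]

```text
time_s: 4.15
position: [0.6674, 0.0845, 0.0183]
ee_rot: [-0.001, 0.675, 0.738, -0.001]
wrist_force: [-0.0, 0.2, -0.9]
opening: 0.0851
grasp_force: 0.0
```

Call:
jog_arm:
  plan: [0,0,-1,0,0,0,-0.7,0,0,0,0,0]

```text
time_s: 4.45
position: [0.6699, 0.0852, 0.0049]
ee_rot: [0.0, 0.675, 0.738, 0.0]
wrist_force: [-0.5, 1.2, 0.2]
opening: 0.0849
grasp_force: 0.0
```

Call:
jog_arm:
  plan: [0,0,-0.2,0,0,0,0,0,0,0,0,0,0,0,0,0,0,0,0,0]
  hand: 255
  newtons: 50

```text
time_s: 4.95
position: [0.6703, 0.0856, 0.0038]
ee_rot: [0.001, 0.675, 0.738, 0.001]
wrist_force: [-1.0, -0.5, 5.8]
opening: 0.0404
grasp_force: 51.9
```

Call:
jog_arm:
  plan: [0,0,0,0,0,0,0,0,0,0,0,0]

```text
time_s: 5.25
position: [0.6703, 0.0856, 0.0038]
ee_rot: [0.001, 0.675, 0.738, 0.001]
wrist_force: [0.1, -0.2, 6.3]
opening: 0.0406
grasp_force: 52.0
```

Call:
jog_arm:
  plan: [0,0,1,0,0,0,3,0,0,0,4,0,0,0,4,0,0,0,3,0]

```text
time_s: 5.75
position: [0.6697, 0.0855, 0.1548]
ee_rot: [0.001, 0.675, 0.738, 0.001]
wrist_force: [1.0, 0.2, -2.0]
opening: 0.0407
grasp_force: 51.4
```

Call:
jog_arm:
  plan: [-1.8,3.5,0,-1,-1.8,3.5,0,-1,-1.8,3.5,0,-1,-1.8,3.5,0,-1,-1.8,3.5,0,-1]

```text
time_s: 6.25
position: [0.5779, 0.2615, 0.1516]
ee_rot: [-0.0, 0.707, 0.707, -0.001]
wrist_force: [1.6, 0.9, -2.7]
opening: 0.0406
grasp_force: 51.4
```

Call:
jog_arm:
  plan: [-1.7,3.5,0,0,-1.7,3.5,0,0,-1.7,3.5,0,0,-1.7,3.2,0,0,0,0,0,0]

```text
time_s: 6.75
position: [0.5085, 0.4006, 0.1516]
ee_rot: [-0.001, 0.705, 0.709, -0.001]
wrist_force: [0.3, -1.3, -3.1]
opening: 0.0407
grasp_force: 51.4
```

Call:
jog_arm:
  plan: [0.2,-0.2,-4.5,0,0,0,-4.5,0,0,0,-2.5,0,0,0,-1.5,0,0,0,0,0]

```text
time_s: 7.25
position: [0.5118, 0.3939, 0.0193]
ee_rot: [-0.001, 0.707, 0.708, -0.003]
wrist_force: [0.3, -0.3, -2.8]
opening: 0.0409
grasp_force: 51.4
```

Call:
jog_arm:
  plan: [0,0,0,0,0,0,0,0,0,0,0,0,0,0,0,0]
  hand: 0

```text
time_s: 7.65
position: [0.5146, 0.3962, 0.0243]
ee_rot: [0.0, 0.706, 0.708, 0.002]
wrist_force: [0.3, 0.5, -0.3]
opening: 0.0857
grasp_force: 0.0
```

Call:
jog_arm:
  plan: [0,0,2,0,0,0,4,0,0,0,5,0,0,0,5,0,0,0,5,0]

```text
time_s: 8.15
position: [0.5133, 0.3954, 0.2352]
ee_rot: [0.0, 0.706, 0.708, 0.001]
wrist_force: [0.7, 0.7, 0.3]
opening: 0.0854
grasp_force: 0.0
```

```bash
python3 - <<'E'
from h import *
p=get_image('top'); a=p['color'][250:380,60:180]
q=get_image('scene'); b=q['color'][160:300,300:600]
cv2.imwrite('pics/box.png',np.hstack([cv2.resize(a,(390,420)),cv2.resize(b,(400,420))])[:,:,::-1])
# case fit from top view
m=np.ones((480,640),bool); c=cloud(p,m)
for lo,hi in [(.124,.133),(.15,.18)]:
    k=c[(abs(c[:,2]-(lo+hi)/2)<(hi-lo)/2)&(c[:,0]>.35)&(c[:,0]<.8)&(c[:,1]>-.39)&(c[:,1]<-.08)]
    print(len(k),np.median(k,0),cv2.minAreaRect((k[:,:2]*1000).astype(np.float32)))
print(state()['position'],state()['q'])
E
```

```text
11033 [ 0.5678 -0.2377  0.1277] ((567.8185424804688, -239.2528076171875), (240.779296875, 220.9282684326172), 83.10205078125)
261 [ 0.5311 -0.2348  0.1675] ((516.2138671875, -235.661376953125), (88.26758575439453, 22.23784828186035), 3.1798975467681885)
[0.5173 0.3981 0.2443] [0.5737 0.1112 1.6422 0.     1.3697 0.5715]
```

View pics/box.png

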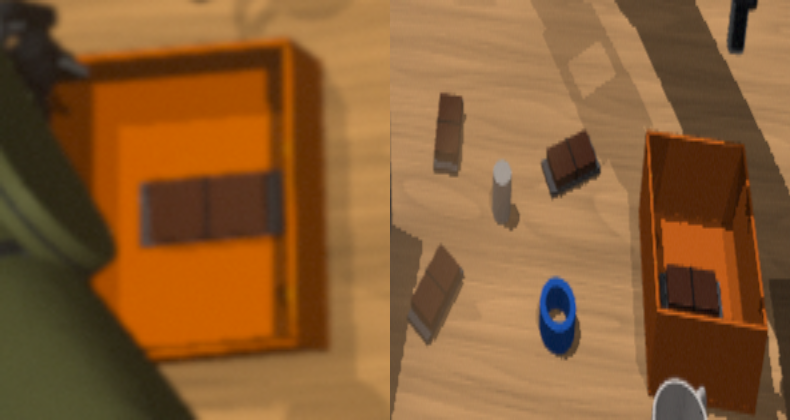

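The worn pad lies flat inside the orange box (px ~ (210,208) in the left crop), and the other pads, the socket and the tape roll are unmoved. The case centre is about (0.568, -0.239) with yaw -7°, so I'm heading for the grip.

Call:
jog_arm:
  plan: [0,-4.2,0,-6.5,0,-4.2,0,-6.5,0,-4.2,0,-6.5,0,-4.2,0,-6.5,0,-4.2,0,-6.5]

```text
time_s: 8.75
position: [0.5133, 0.184, 0.233]
ee_rot: [0.0, 0.877, 0.48, 0.001]
wrist_force: [0.7, 0.2, -0.2]
opening: 0.0854
grasp_force: 0.0
```

Call:
jog_arm:
  plan: [0,-4.2,0,-6.5,0,-4.2,0,-6.5,0,-4.2,0,-6.5,0,-4.2,0,-6.5,0,-4.2,0,-6.5]

```text
time_s: 9.25
position: [0.5133, -0.0262, 0.2331]
ee_rot: [0.0, 0.977, 0.215, 0.001]
wrist_force: [0.5, -0.1, 0.0]
opening: 0.0855
grasp_force: 0.0
```

Call:
jog_arm:
  plan: [0,-4,0,-6.5,0,-4,0,-6.5,0,-3,0,-6.5,0,-2,0,-6.5,0,0,0,-6]

```text
time_s: 9.75
position: [0.5134, -0.157, 0.2329]
ee_rot: [0.001, 0.998, -0.064, 0.001]
wrist_force: [-0.1, 0.3, -0.4]
opening: 0.085
grasp_force: 0.0
```

Call:
jog_arm:
  plan: [0,0,0,0,0,0,0,0]

```text
time_s: 9.95
position: [0.5135, -0.1544, 0.2326]
ee_rot: [0.0, 0.998, -0.059, 0.0]
wrist_force: [0.3, -0.3, -0.3]
opening: 0.0852
grasp_force: 0.0
```

```bash
python3 - <<'E'
from h import *
s,p=wristcam(); cv2.imwrite('pics/w2.png',p['color'][:,:,::-1])
print(s['position'],yaw(s),s['q'])
m=np.ones((480,640),bool);c=cloud(p,m)
np.save('c.npy',c)
for q in ['lid_grip','release_top']:
    for d in spot_in(p,q)[:2]: print(q,d['p'],toworld(p,d['xyz']))
p=get_image('top'); c=cloud(p,m)
for n,lo,hi,b in [('grip',.155,.18,(.505,.58)),('rel',.142,.165,(.45,.505))]:
    k=c[(c[:,2]>lo)&(c[:,2]<hi)&(c[:,0]>b[0])&(c[:,0]<b[1])&(abs(c[:,1]+.238)<.05)]
    print(n,len(k), cv2.minAreaRect((k[:,:2]*1000).astype(np.float32)) if len(k)>3 else '')
E
```

```text
[ 0.5135 -0.1544  0.2326] -6.754829379285534 [-0.3923 -0.1309  1.9021  0.0001  1.3697  1.2964]
lid_grip 0.68 [[ 0.5904 -0.2337  0.1269]]
release_top 0.57 [[ 0.4866 -0.2374  0.1377]]
release_top 0.16 [[ 0.5943 -0.2369  0.1291]]
grip 13 ((518.4554443359375, -235.74972534179688), (5.996219635009766, 4.753518104553223), 85.28567504882812)
rel 0
```

View pics/w2.png

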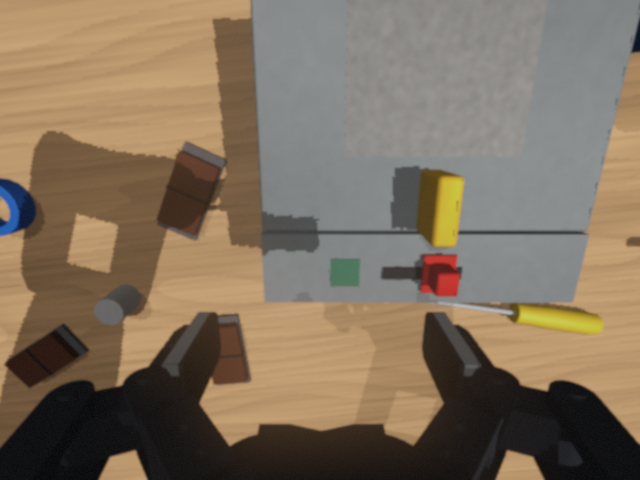

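The wrist view is square to the case: the seam is horizontal at row 232, the grip is at px (440,208), the release at (440,275), and the green mark at (345,272), to its left. I'll take the precise centres from depth.

```bash
python3 - <<'E'
from h import *
c=np.load('c.npy')
k=c[(c[:,2]>.124)&(c[:,2]<.131)&(c[:,1]<-.08)&(c[:,1]>-.4)&(c[:,0]>.4)]
print('plate',np.median(k,0),cv2.minAreaRect((k[:,:2]*1000).astype(np.float32)))
for n,lo,hi,b in [('grip',.163,.18,(.50,.60)),('rel',.147,.16,(.45,.505))]:
    k=c[(c[:,2]>lo)&(c[:,2]<hi)&(c[:,0]>b[0])&(c[:,0]<b[1])&(abs(c[:,1]+.238)<.04)]
    print(n,len(k),np.median(k[:,2]),cv2.minAreaRect((k[:,:2]*1000).astype(np.float32)))
E
```

```text
plate [ 0.5802 -0.2346  0.1292] ((557.2637939453125, -235.6304931640625), (241.2237091064453, 202.9361114501953), 83.28043365478516)
grip 2083 0.1706692896493973 ((536.7852172851562, -232.7273406982422), (16.68987274169922, 44.1121940612793), 83.02250671386719)
rel 631 0.15275861334612484 ((481.3463134765625, -237.87477111816406), (16.200626373291016, 18.274185180664062), 81.20526123046875)
```

Call:
jog_arm:
  plan: [1.2,-4,0,0,1.2,-3.9,0,0,0,0,-3,0,0,0,-3,0,0,0,0,0]

```text
time_s: 10.65
position: [0.5348, -0.2319, 0.167]
ee_rot: [-0.002, 0.998, -0.06, -0.004]
wrist_force: [-0.4, 1.0, -0.7]
opening: 0.0855
grasp_force: 0.0
```

Call:
jog_arm:
  plan: [0,0,-2,0,0,0,-1.4,0,0,0,0,0]

```text
time_s: 10.95
position: [0.5365, -0.2326, 0.1368]
ee_rot: [-0.001, 0.998, -0.06, -0.002]
wrist_force: [-0.0, -0.6, -0.4]
opening: 0.0855
grasp_force: 0.0
```

```bash
python3 - <<'E'
from h import *
s,p=wristcam(); cv2.imwrite('pics/w3.png',p['color'][:,:,::-1]); print(s['position'],yaw(s),s['wrist_force'])
E
```

```text
[ 0.5365 -0.2326  0.1368] -6.8406728486913115 [-0.0435 -0.56   -0.4097]
```

View pics/w3.png

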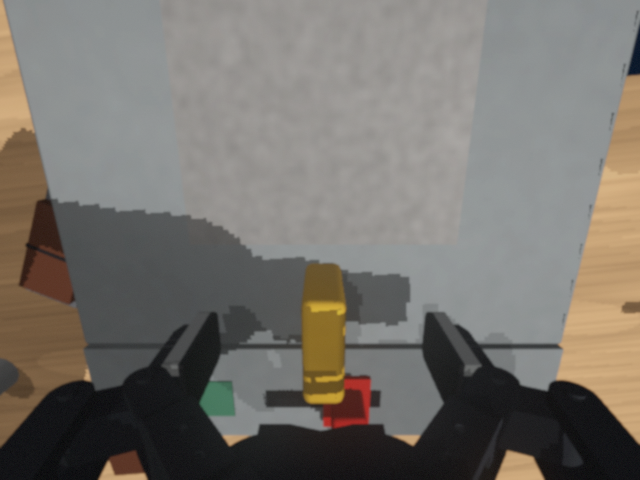

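The grip (px 322,335) sits centrally between the fingers. I'll close on it with a moderate pinch.

Call:
jog_arm:
  plan: [0,0,0,0,0,0,0,0,0,0,0,0,0,0,0,0,0,0,0,0]
  hand: 255
  newtons: 30

```text
time_s: 11.5
position: [0.5376, -0.2335, 0.1388]
ee_rot: [0.0, 0.998, -0.06, 0.0]
wrist_force: [-0.9, 0.9, -0.0]
opening: 0.0152
grasp_force: 33.8
```

Call:
jog_arm:
  plan: [0,0,0,0,0,0,0,0]

```text
time_s: 11.7
position: [0.5376, -0.2336, 0.1388]
ee_rot: [0.0, 0.998, -0.06, 0.0]
wrist_force: [-1.1, 0.8, 2.7]
opening: 0.0153
grasp_force: 34.2
```

Call:
jog_arm:
  plan: [0,0,0.2,0,0,0,0.2,0,0,0,0,0]

```text
time_s: 12.0
position: [0.5381, -0.2336, 0.141]
ee_rot: [0.0, 0.998, -0.06, 0.001]
wrist_force: [7.2, -2.2, -6.9]
opening: 0.0156
grasp_force: 32.7
```

Call:
jog_arm:
  plan: [0,0,0.2,0,0,0,0.2,0,0,0,0,0]

```text
time_s: 12.3
position: [0.5391, -0.2337, 0.1452]
ee_rot: [0.0, 0.998, -0.06, 0.002]
wrist_force: [10.8, -2.3, -9.6]
opening: 0.0155
grasp_force: 32.3
```

Call:
jog_arm:
  plan: [0.15,0,0.2,0,0.1,0,0.2,0,0,0,0,0]

```text
time_s: 12.6
position: [0.54, -0.2338, 0.1486]
ee_rot: [0.0, 0.998, -0.06, -0.0]
wrist_force: [5.3, -3.0, -7.4]
opening: 0.0154
grasp_force: 32.4
```

Call:
jog_arm:
  plan: [0.1,0,0.2,0,0.1,0,0.2,0,0,0,0,0]

```text
time_s: 12.9
position: [0.5413, -0.234, 0.1525]
ee_rot: [0.0, 0.998, -0.06, -0.001]
wrist_force: [3.4, -3.9, -7.2]
opening: 0.0152
grasp_force: 32.4
```

Call:
jog_arm:
  plan: [0.1,0,0.4,0,0.15,0,0.4,0,0,0,0,0]

```text
time_s: 13.2
position: [0.5445, -0.2343, 0.1611]
ee_rot: [0.001, 0.998, -0.06, 0.0]
wrist_force: [4.6, -5.3, -8.6]
opening: 0.0157
grasp_force: 32.0
```

```bash
python3 - <<'E'
from h import *
s,p=wristcam(); print(s['position'],s['wrist_force'])
m=np.zeros((480,640),bool); m[0:300]=1; c=cloud(p,m)
a=np.radians(-7); e=np.array([np.cos(a),np.sin(a)]); n=np.array([-np.sin(a),np.cos(a)])
d=c[:,:2]-[.568,-.239]; X=d@e; Y=d@n
for x in np.arange(-.03,.11,.02):
    k=(abs(X-x)<.01)&(Y>.02)&(Y<.1)&(c[:,2]>.1); print(round(x,2),k.sum(),np.median(c[k,2]) if k.any() else '')
E
```

```text
[ 0.5445 -0.2343  0.1611] [ 4.5811 -5.2872 -8.6009]
-0.03 988 0.14988510794072607
-0.01 6837 0.1480866415279991
0.01 7223 0.14520383841694556
0.03 7666 0.14204763877168947
0.05 8212 0.13887637903571404
0.07 8625 0.1356699989452875
0.09 9144 0.13253336740634875
0.11 3919 0.12994525451585864
```

The lid keeps coming: it rose past 20 mm with no stop, and the measured slope of about 0.16 rad confirms it. The hook doesn't hold it, so the release stays untouched. I'll carry on lifting along the arc.

Call:
jog_arm:
  plan: [0.3,-0.1,0.6,0,0.3,0,0.6,0,0.4,-0.1,0.6,0,0.4,0,0.6,0,0,0,0,0]

```text
time_s: 13.75
position: [0.5586, -0.236, 0.1865]
ee_rot: [0.0, 0.998, -0.06, -0.0]
wrist_force: [0.3, -4.8, -7.1]
opening: 0.0155
grasp_force: 32.1
```

Call:
jog_arm:
  plan: [0.4,-0.1,0.6,0,0.5,0,0.5,0,0.5,-0.1,0.5,0,0.5,-0.1,0.5,0,0,0,0,0]

```text
time_s: 14.25
position: [0.5783, -0.2384, 0.2087]
ee_rot: [-0.0, 0.998, -0.06, 0.001]
wrist_force: [-3.8, -2.1, -2.4]
opening: 0.0155
grasp_force: 33.2
```

Call:
jog_arm:
  plan: [0.5,-0.1,0.5,0,0.6,0,0.4,0,0.6,-0.1,0.4,0,0.6,-0.1,0.4,0,0,0,0,0]

```text
time_s: 14.75
position: [0.6015, -0.2412, 0.2256]
ee_rot: [-0.0, 0.998, -0.06, 0.001]
wrist_force: [-3.9, 1.6, 0.6]
opening: 0.0155
grasp_force: 34.2
```

Call:
jog_arm:
  plan: [0.6,-0.1,0.4,0,0.7,0,0.3,0,0.6,-0.1,0.3,0,0.6,-0.1,0.2,0,0,0,0,0]

```text
time_s: 15.25
position: [0.6264, -0.2441, 0.2373]
ee_rot: [-0.0, 0.998, -0.06, 0.001]
wrist_force: [-4.4, 1.9, 2.0]
opening: 0.0152
grasp_force: 34.8
```

Call:
jog_arm:
  plan: [0.4,0,0.1,0,0,0,0,0,0,0,0,0,0,0,0,0,0,0,0,0]

```text
time_s: 15.75
position: [0.6297, -0.2445, 0.2383]
ee_rot: [0.0, 0.998, -0.06, 0.001]
wrist_force: [-3.6, 1.2, 4.5]
opening: 0.0156
grasp_force: 35.2
```

```bash
python3 - <<'E'
from h import *
s,p=wristcam(); print(s['position'],s['wrist_force'],np.abs(s['joint_vel']).max())
p=get_image('scene'); c=cloud(p,np.ones((480,640),bool))
a=np.radians(-7); e=np.array([np.cos(a),np.sin(a)]); n=np.array([-np.sin(a),np.cos(a)])
d=c[:,:2]-[.568,-.239]; X=d@e; Y=d@n
for q in [(.05,.11),(-.11,-.05)]:
    k=(Y>q[0])&(Y<q[1])&(c[:,2]>.14)&(X>-.02)&(X<.13)&(c[:,2]<.27)
    if k.sum()>20: print(k.sum(),np.degrees(np.arctan(np.polyfit(X[k],c[k,2],1)[0])))
cv2.imwrite('pics/s2.png',p['color'][:,:,::-1])
E
```

```text
[ 0.6297 -0.2445  0.2383] [-3.5782  1.2264  4.4554] 0.0016058277579064097
2256 -53.621025814981145
2013 -53.60178278438421
```

View pics/s2.png

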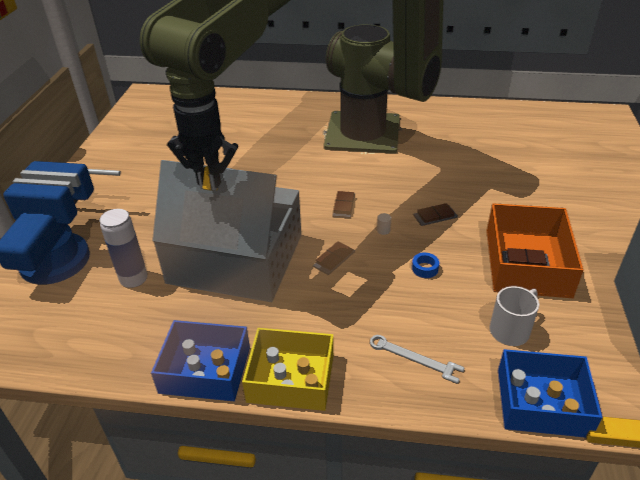

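The lid stands at about 53.6° with the fingers on the yellow grip (px 207,178). The pad is in the box (525,257), everything else is in place, and the arm is still.

```bash
python3 -c "
from rig import *
print(close_job())"
```

```text
the job is handed in; nothing more can be done
None
```

The worn pad is in the orange scrap box; the tug showed the lid wasn't caught, so I left the red release untouched, and the robot now holds the lid still by its grip at about 54°; the job is handed in.

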